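Cock the bean doser's portion slide

ROBOT

A 6-joint arm with a two-finger parallel gripper is mounted at the origin on the work surface. World frame = base frame: x ahead of the robot, y to its left, z up, the work surface at z = 0. Lengths are in mm, angles in rad, forces in N, time in s.
With the tool pointing down it reaches from about 300 to 775 mm from the base axis. Payload 14.6 kg.
Tool frame: the origin (TCP) lies midway between the tips of the shut fingers; the grasp point (between the pads) lies 19 mm behind it; z points along the fingers, y is the line along which they close (so a half turn about z gives the same grasp; the last joint's range is limited). The gripper opens to 94 mm and grips with 3 to 60 N. Pads are 16 mm wide; open, the fingers measure 119 mm over their backs; the gripper's body (75 mm by 177 mm) begins 78 mm behind the grasp point.
Start: joints at [-1.183, 0.3, 1.521, -0, 1.321, -0.067], TCP at [241.597, -494.085, 205.446] pointing down, gripper open.
Joint ranges: [-3.03, 3.03], [-0.79, 2.21], [0.23, 2.52], [-1.04, 4.18], [0, 3.07], [-2.55, 2.55]. Speed limits (rad/s): [2.22, 2.22, 2.57, 3.14, 3.14, 3.14].

INTERFACE

Orientations are given as [roll, pitch, yaw] about the fixed x, y, z axes, in that order (R = Rz(yaw) Ry(pitch) Rx(roll)).
In Python, from cell import manip, camera gives the robot as it stands.
- The arm moves only by the tool move_arm, never from a script. Its arguments are lists of equal length, an entry for each row: "dp": the shift along the world's x, y, z in mm, a list of three; "rotation": the turn, a rotation vector about the world's x, y, z in rad, a list of three; "hand": the opening, from 0 (shut) to 1 (fully open). A call has 1 to 10 rows; each row shifts and turns the commanded pose from where the row before left it; what a row does not reach is not made up. A row lasts 1/8 s, in which the tool goes at most 62.5 mm and 10.7 degrees, less where a joint would pass 70% of its speed; a pose out of reach is approached as far as the arm can. A call with a gripper value outside its range is refused whole. The fingers move at their own pace and stop on an object; "newtons" is the grip in N (left out, the last holds). Time passes only in rows, so rows that do not move let the fingers close. It gives the time, the measured TCP pose, the force, the opening and the grip force at its end, in the units of the state.
- manip.read_state(): the state, without advancing time (a new reading comes with each control period).
- camera(name): name is "scene" or "top" or "wrist"; returns a dict with "image" (400x640x3 uint8, red, green, blue), "fx", "fy", "cx", "cy" (pixels), "k1" (the pictures are not rectified: a ray, as slopes to the right and down, at radius r is drawn at 1 + k1 r^2 times it, then the intrinsics apply), "R" (3x3) and "t" (3): a world point X has camera coordinates R X + t; the wrist camera has in their place "mount" (4x4, takes a point from camera to tool coordinates, whose origin is the TCP and whose axes are the flange's). Camera axes: x right, y down, z forward; pixel columns grow to the right and rows downward; lengths in mm; the calibration is good to about 2 mm. A picture is of the moment at which its call begins: read the wrist's pose just before it. There is no depth.
- manip.sign_off(): hands the job in; it is judged then, once.
The state is a dict: "clock": time; "joints": joint angles; "qd": joint speeds; "effort": joint torques, N m; "eef_pos": TCP position; "eef_rot": TCP orientation; "wrist_force": force on the tool from outside, world axes, zero at the start; "moment": the same for the moment, N m; "finger_gap": finger opening in mm; "finger_force": force on a finger pad.
Only numpy, scipy, OpenCV 4.12 (cv2) and the standard library are available. Lean on these libraries where they do the work, as an engineer would, in place of code of your own. Each camera call takes 0.05 s, during which the arm holds its last target. There are 200 camera calls.

TASK

Get the bean doser with the tall canister ready for the next shot: with the fingertips push its flat slide all the way in to its stop, then let it go so that it springs back and catches on its stop pin at mid position. Leave the slide of the short doser alone, and do not move or lift anything else on the counter.

Things in the scene. Friction and masses are not known exactly. Their poses are not given: they have to be found in the camera images.
- tall_doser: bean doser with the tall canister, 260 high over the knob of its lid; fixed to the counter. White frame 124 wide, canister 92 across at the rear. Origin on the counter; +x is the direction in which the slide is pushed in, +z is up. Plinth and two side cheeks run from x = -60 to 155 (cheeks up to 68 high); the rear top plate (80) begins at x = 45 and the canister stands on it, its axis at x = 104
- tall_face (a point): centre of the front end face of the tall doser's portion slide, moves with the slide; axes as the doser's. The slide is a solid flat aluminium bar, 92 wide (y), 30 high, its underside 24 and its top 54 above the counter; the face is upright and looks along -x. At rest the face stands 65 in front of the cheeks (at x = -125 in the doser's frame), pushed to its stop 5 in front
- tall_slide (a joint): travel of the tall doser's slide in m: 0 = out (rest), 0.060 = fully in against its stop. A spring pushes it out (5 N at rest, 10 N at the stop; pushing takes up to 12 N). Its tooth lifts the stop pin between 0.002 and 0.030; let go from beyond 0.030, the slide springs back until the tooth rests against the dropped pin at 0.030 (latched, mid position); let go from less, it runs out to 0
- tall_pin (a joint): lift of the tall doser's stop pin in m: 0 = down, about 0.008 when the tooth passes under it. Sprung downwards; it stands in a bridge over the slide at x = 10 in the doser's frame, with a black head 18 across whose top is 87 above the counter when down. Lifting it would set a latched slide free
- short_doser: bean doser with the short canister, 180 high over the knob of its lid; fixed to the counter. White frame 124 wide, canister 92 across at the rear. Origin on the counter; +x is the direction in which the slide is pushed in, +z is up. Plinth and two side cheeks run from x = -60 to 155 (cheeks up to 68 high); the rear top plate (80) begins at x = 45 and the canister stands on it, its axis at x = 104
- short_face (a point): centre of the front end face of the short doser's portion slide, moves with the slide; axes as the doser's. The slide is a solid flat aluminium bar, 92 wide (y), 30 high, its underside 24 and its top 54 above the counter; the face is upright and looks along -x. At rest the face stands 65 in front of the cheeks (at x = -125 in the doser's frame), pushed to its stop 5 in front
- short_slide (a joint): travel of the short doser's slide in m: 0 = out (rest), 0.060 = fully in against its stop. A spring pushes it out (5 N at rest, 10 N at the stop; pushing takes up to 12 N). Its tooth lifts the stop pin between 0.002 and 0.030; let go from beyond 0.030, the slide springs back until the tooth rests against the dropped pin at 0.030 (latched, mid position); let go from less, it runs out to 0
- short_pin (a joint): lift of the short doser's stop pin in m: 0 = down, about 0.008 when the tooth passes under it. Sprung downwards; it stands in a bridge over the slide at x = 10 in the doser's frame, with a black head 18 across whose top is 87 above the counter when down. Lifting it would set a latched slide free
- tamper: bystander: dark steel tamper, foot 58 across, 85 tall; origin under its centre
- paper_cup: bystander: empty paper cup, 80 across, 95 tall; origin under its centre
- mug: bystander: white mug, 76 across, 75 tall; origin under its centre
- milk_jug: bystander: steel milk jug with a handle, 84 across, 105 tall; origin under its centre
- jar: bystander: glass jar, 84 across, 120 tall; origin under its centre
- cup_stack: bystander: stack of paper cups, 82 across, 150 tall; origin under its centre
- spoon: bystander: spoon with wooden handle, lying flat, 140 long, 20 high; origin about its middle

How it is judged:
By the outcome, as a careful person would: the job done as asked, in the order asked, and still so for the second after the job is handed in, with the robot touching nothing.
It also fails if it takes over 32 s, if anything falls off the work surface, if the arm or the gripper's body presses on something with over 40 N, if the wrist force passes 120 N, or if a joint passes its speed limit or range.

## Working session

There is one attempt and no reset: what is moved stays moved. The work goes in short steps, Python scripts to look and compute and a tool call to move; the robot and the scene stay as the last step left them, time stands still between calls to the robot, and variables do not carry over. Pictures are saved under pics/ and viewed, at most 10 in all, crops included, and the job is handed in when it is done.

Besides the shell and the picture viewer there is one more tool, called after ">>>" by a JSON object that holds its "op" and its "data". move_arm: Moves the arm, as the interface text tells. Its arguments: {"type":"object","properties":{"dp":{"type":"array","items":{"type":"array","items":{"type":"number"}}},"rotation":{"type":"array","items":{"type":"array","items":{"type":"number"}}},"hand":{"type":"array","items":{"type":"number"}},"newtons":{"type":"number"}},"required":["dp","rotation","hand"]}

```bash
mkdir -p pics; cat > h.py <<'E'
import numpy as np, cv2, pickle
from cell import manip, camera
def snap(n,f):
    c=camera(n); cv2.imwrite('pics/'+f,c['image'][:,:,::-1]); pickle.dump(c,open('pics/'+f+'.pkl','wb')); return c
def ray(c,u,v):
    K=np.array([[c['fx'],0,c['cx']],[0,c['fy'],c['cy']],[0,0,1.]])
    p=cv2.undistortPoints(np.array([[[u,v]]],float),K,np.array([c['k1'],0,0,0.]))[0,0]
    R=np.array(c['R']);t=np.array(c['t']); return -R.T@t, R.T@np.array([p[0],p[1],1])
def onz(c,u,v,z):
    o,d=ray(c,u,v); return o+d*(z-o[2])/d[2]
E
python3 - <<'E'
from h import *
snap('top','top1.png');snap('scene','sc1.png')
s=manip.read_state();print(s['clock'],s['eef_pos'],s['eef_rot'],s['finger_gap'])
E
```

```text
0.1 [ 241.520548   -493.8814111   204.96443524] [-3.14059480e+00 -4.64911097e-05  4.54818172e-01] 94.27905154178345
```

View pics/top1.png

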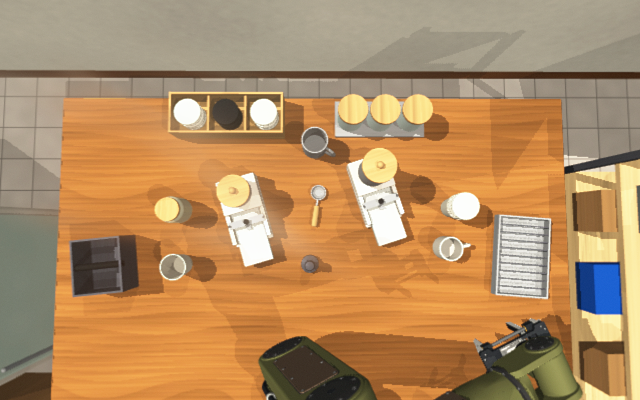

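View pics/sc1.png

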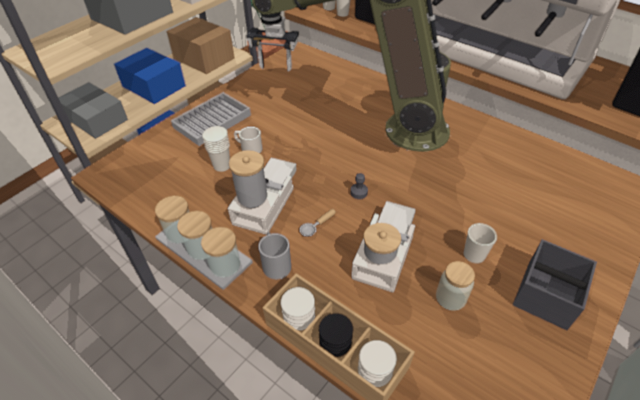

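The tall doser is the right-hand one in the top view, with its lid at about (380,167) and the slide's front end at about (390,237). I'll enlarge that area.

```bash
python3 - <<'E'
import cv2
i=cv2.imread('pics/top1.png')[140:260,330:480]
cv2.imwrite('pics/c1.png',cv2.resize(i,None,fx=5,fy=5,interpolation=cv2.INTER_CUBIC))
E
```

```text
(no output)
```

View pics/c1.png

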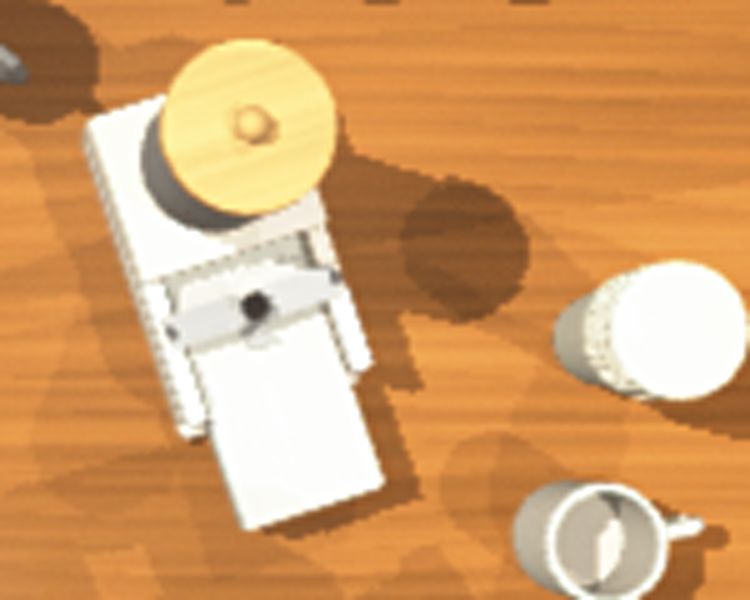

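The crop shows the slide's front corners at (245,530) and (384,484), the pin head at (256,305) and the lid knob at (252,125).

```bash
python3 - <<'E'
from h import *
c=pickle.load(open('pics/top1.png.pkl','rb'))
g=lambda u,v,z:onz(c,330+u/5-.4,140+v/5-.4,z)
a,b,p,k=g(245,530,54),g(384,484,54),g(256,305,87),g(252,125,255)
for n,x in zip('abpk',(a,b,p,k)):print(n,x.round(1))
m=(a+b)/2;print('face',m,np.linalg.norm(a-b))
e=b-a; print('dir from edge',np.degrees(np.arctan2(e[0],-e[1])))
for q,w in((m,p),(p,k),(m,k)):
  d=(w-q)[:2];print(np.degrees(np.arctan2(d[1],d[0])),np.linalg.norm(d))
print(g(605,540,75))
E
```

```text
a [ 474.9 -207.9   54. ]
b [ 504.2 -297.5   54. ]
p [ 617.2 -210.8   87. ]
k [ 706.  -180.7  255. ]
face [ 489.54104217 -252.69476133   54.        ] 94.25511924406916
dir from edge 18.06139297841479
18.15482891949854 134.38199139163677
18.73108637173643 93.68382216456996
18.391540876163333 228.06302164032365
[ 469.6218007  -431.62500979   75.        ]
```

>>> {"op": "move_arm", "data": {"dp": [[29,32,-5],[29,32,-15],[29,32,-20],[29,32,-20],[29,32,-20],[29,33,-20],[28,33,-20],[0,0,0]], "rotation": [[0,0,-0.034],[0,0,-0.034],[0,0,-0.034],[0,0,-0.034],[0,0,0],[0,0,0],[0,0,0],[0,0,0]], "hand": [0,0,0,0,0,0,0,0], "newtons": 15}}

```text
clock: 1.1
eef_pos: [444.0, -265.8, 83.8]
eef_rot: [-3.139, 0.002, 0.322]
wrist_force: [-0.5, -0.5, 0.5]
finger_gap: 17.7
finger_force: 0.0
```

```bash
python3 - <<'E'
from h import *
s=manip.read_state();print(s['clock'],s['eef_pos'],s['eef_rot'],s['finger_gap'],s['wrist_force'])
a=snap('wrist','w1.png')['image'];b=snap('scene','sc2.png')['image'][110:210,200:330]
b=cv2.resize(b,(520,400),interpolation=cv2.INTER_CUBIC)
cv2.imwrite('pics/w1b.png',np.hstack([cv2.resize(a,(480,300)),b[:300,:320]])[:,:,::-1])
E
```

```text
1.1 [ 444.04823594 -265.80142403   83.842725  ] [-3.13903727e+00  1.72879096e-03  3.22025542e-01] 17.74726565196286 [-0.52965843 -0.52246316  0.51824588]
```

View pics/w1.png

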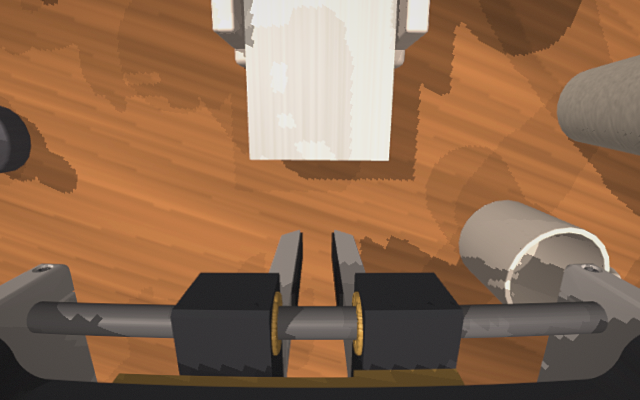

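The wrist view shows the slide's end face level at row 160, centred at column about 319. The fingers straddle column 318, so they are aligned. Next I descend and approach.

>>> {"op": "move_arm", "data": {"dp": [[0,0,-25],[0,0,-25],[9.5,3.15,0],[9.5,3.15,0],[9.5,3.15,0],[4.75,1.6,0],[4.75,1.6,0],[4.75,1.6,0]], "rotation": [[0,0,0],[0,0,0],[0,0,0],[0,0,0],[0,0,0],[0,0,0],[0,0,0],[0,0,0]], "hand": [0,0,0,0,0,0,0,0]}}

```text
clock: 2.2
eef_pos: [485.9, -254.0, 35.6]
eef_rot: [-3.141, 0.002, 0.319]
wrist_force: [-10.2, -4.0, 7.2]
finger_gap: 0.6
finger_force: 5.3
```

>>> {"op": "move_arm", "data": {"dp": [[5.7,1.9,0],[5.7,1.9,0],[5.7,1.9,0],[5.7,1.9,0],[5.7,1.9,0],[5.7,1.9,0],[5.7,1.9,0],[5.7,1.9,0]], "rotation": [[0,0,0],[0,0,0],[0,0,0],[0,0,0],[0,0,0],[0,0,0],[0,0,0],[0,0,0]], "hand": [0,0,0,0,0,0,0,0]}}

```text
clock: 3.2
eef_pos: [531.2, -239.2, 35.5]
eef_rot: [-3.141, 0.002, 0.319]
wrist_force: [-9.1, -5.0, 4.2]
finger_gap: 0.6
finger_force: 5.0
```

>>> {"op": "move_arm", "data": {"dp": [[2.85,0.95,0],[2.85,0.95,0],[1.9,0.63,0],[1.9,0.63,0],[0,0,0]], "rotation": [[0,0,0],[0,0,0],[0,0,0],[0,0,0],[0,0,0]], "hand": [0,0,0,0,0]}}

```text
clock: 3.82
eef_pos: [538.6, -236.8, 35.5]
eef_rot: [-3.14, 0.007, 0.318]
wrist_force: [-25.5, -7.9, 14.4]
finger_gap: 0.3
finger_force: 13.3
```

>>> {"op": "move_arm", "data": {"dp": [[0.95,0.3,0],[0.5,0.15,0],[0,0,0]], "rotation": [[0,0,0],[0,0,0],[0,0,0]], "hand": [0,0,0]}}

```text
clock: 4.2
eef_pos: [538.6, -236.7, 35.4]
eef_rot: [-3.139, 0.009, 0.318]
wrist_force: [-35.5, -10.4, 18.4]
finger_gap: 0.4
finger_force: 18.9
```

The slide is firmly on its stop: the force rises with no further travel. Now I back off.

>>> {"op": "move_arm", "data": {"dp": [[-9.5,-3.15,0],[-14.2,-4.7,0],[-19,-6.3,0],[-19,-6.3,0],[-19,-6.3,0],[-19,-6.3,0],[0,0,25],[0,0,25],[0,0,0]], "rotation": [[0,0,0],[0,0,0],[0,0,0],[0,0,0],[0,0,0],[0,0,0],[0,0,0],[0,0,0],[0,0,0]], "hand": [0,0,0,0,0,0,0,0,0]}}

```text
clock: 5.32
eef_pos: [444.0, -268.6, 86.9]
eef_rot: [3.139, -0.002, 0.319]
wrist_force: [-0.4, 0.5, -0.4]
finger_gap: 0.6
finger_force: 0.0
```

```bash
python3 - <<'E'
from h import *
s=manip.read_state();print(s['clock'],s['eef_pos'],s['wrist_force'])
snap('wrist','w2.png')
E
```

```text
5.325 [ 443.97156504 -268.58056483   86.9486061 ] [-0.38401879  0.4564502  -0.41412534]
```

View pics/w2.png

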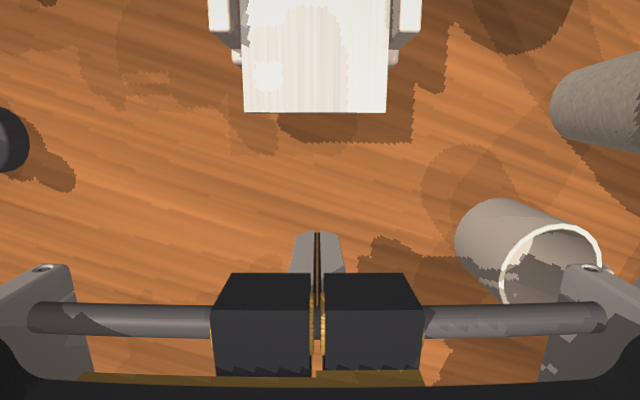

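The front edge has moved from row 160 to row 112. At 92 mm to about 143 px, that is about 31 mm, so the slide is latched at mid position and the fingers are clear.

```bash
python3 -c "
from cell import manip
print(manip.sign_off())"
```

```text
the job is handed in; nothing more can be done
None
```

I pushed the tall doser's slide fully in to its stop and let it go; the wrist camera then showed it about 31 mm in, which matches the latched mid position. The job is handed in at about 5.3 s, with the robot clear and nothing else touched.

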